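# Strip the foil cassettes out of the ribbon printer for transport

## Robot

A 6-joint arm with a two-finger parallel gripper is mounted at the origin on a cart in front of the work surface, level with it; the furniture and walls round the work are solid. World frame = base frame: x ahead of the robot, y to its left, z up, the work surface at z = 0. Lengths are in m, angles in degrees, forces in N, time in s.
With the tool pointing down it reaches from about 0.3 to 0.875 m from the base axis. Payload 6.4 kg.
Tool frame: the origin (TCP) lies at the centre of the arm's flange, where the gripper is bolted on; the fingertips stand 166 mm ahead of it and the grasp point (between the pads) lies 147 mm ahead of it (bot.tcp_to_grasp is the distance from the TCP to the grasp point, in m); z points along the fingers, y is the line along which they close (so a half turn about z gives the same grasp; the last joint's range is limited). The gripper opens to 88 mm and grips with 3 to 60 N. Pads are 18 mm wide; open, the fingers measure 123 mm over their backs; the gripper's body (75 mm by 187 mm) begins 45 mm behind the grasp point.
Start: joints at [58.94, 10.359, 92.074, -0, 77.567, -11.82], TCP at [0.189, 0.543, 0.405] pointing down, gripper open.
Joint ranges: [-171.53, 171.53], [-51.25, 118.39], [17.06, 147.69], [-65.23, 245.23], [0, 150.52], [-178.68, 178.68]. Speed limits (degrees/s): [147.25, 147.25, 172.46, 180, 180, 180].

## Interface

Orientations are given as a 3x3 rotation matrix whose columns are the frame's x, y, z axes.
In Python, from station import monitor, cams, workorder, bot gives the robot as it stands.
- The arm moves only by the tool play_rows, never from a script. Its arguments are lists of equal length, an entry for each row: "dp": the shift along the tool's x, y, z in units of 0.2 m (1.0 is 0.2 m), a list of three; "angular": the turn, a rotation vector about the tool's x, y, z in units of 30 degrees (1.0 is 30 degrees), a list of three; "gripper": the finger opening in mm, from 0 to 88.1. In form: {"dp": [[dx, dy, dz], ...], "angular": [[ax, ay, az], ...], "gripper": [gripper, ...]}. A call has 1 to 8 rows; each row is the pose to reach, as a shift and turn from the pose commanded when the call began, along the tool's axes at that moment; what a row does not reach only later rows make up. A row lasts 1/12 s, in which the tool goes at most 41.7 mm and 7.16 degrees, less where a joint would pass 70% of its speed; a pose out of reach is approached as far as the arm can. A call with a number of a shift or a turn outside -1 to 1 is refused whole. A call with a gripper value outside its range is refused whole. The fingers move at their own pace and stop on an object; "newtons" is the grip in N (left out, the last holds). Time passes only in rows, so rows that repeat a pose let the fingers close. It gives the time, the measured TCP pose, the force, the opening and the grip force at its end, in the units of the state.
- monitor.state(): the state, without advancing time (a new reading comes with each control period).
- cams.grab_frame(name): name is "scene" or "top" or "wrist"; returns the picture (480x640x3 uint8, blue, green, red); there is no depth.
- cams.camera_info(name): a dict with "camera_matrix" (3x3 intrinsics, pixels), "world_to_cam" (4x4, takes a point from world to camera coordinates). Camera axes: x right, y down, z forward; pixel columns grow to the right and rows downward; lengths in m; the calibration is good to about 2 mm. A picture is of the moment at which its call begins: read the wrist's pose just before it. camera_info takes no time and is no camera call; for the wrist camera it gives the pose at the moment of the call.
- workorder.sign_off(): hands the job in; it is judged then, once.
Trained networks look in the newest picture that a camera, given by its name, has taken for a name from the list of things; names that differ only in an ending like _2 or _b are one class to them, and where a whole thing is asked for, a point or a joint stands for the part that bears it (a point fixed in the world has none). Each returns a list of dicts, best first, with "p" (0 to 1); they miss things now and then, are a little off and sometimes report something else, mostly with a low value. They report only what shows in the picture. A call takes as long as a camera call.
- cams.look_for(label, camera): "pixel" ([column, row] in pixels, amid what is visible of it).
The state is a dict: "clock": time; "joint_pos": joint angles; "joint_vel": joint speeds; "tau": joint torques, N m; "eef_pos": TCP position; "ee_rot": TCP orientation; "contact_force": force on the tool from outside, world axes, zero at the start; "torque": the same for the moment, N m; "opening": finger opening in m; "gripper_force": force on a finger pad.
Only numpy, scipy, OpenCV 4.12 (cv2) and the standard library are available. Lean on these libraries where they do the work, as an engineer would, in place of code of your own. Each camera call takes 0.05 s, during which the arm holds its last target. There are 200 camera calls.

## Task

The ribbon printer is about to be packed for the next event, and its foil cassettes must not travel in it. Move whatever is lying on its smoked cover onto the open table, laid flat, then swing the cover right open and take out every cassette, holding in both orange release buttons while lifting it straight out. Put all the cassettes in the grey tote, and finally shut the cover fully; leave the wooden-handled hand stamps standing where they are.

Things in the scene. Friction and masses are not known exactly. Their poses are not given: they have to be found in the camera images.
- printer: white ribbon printer, fixed, base 180 (x) x 250 (y) x 50 mm, with the cover shut 110 mm high; origin at centre of underside, its front (display, slot, cover tab) faces its own -x. Three bays in its deck (50 mm up), centred at (x, y) = (12, -85), (12, 0), (12, 85) mm in its frame, floors 20 mm up; cassettes in them have their axes parallel to the printer's
- cover (a joint): hinge of the printer's smoked cover, rad: 0 shut, 1.75 fully open; it turns about a line along the printer's y at the back, the front rising. The hinge is stiff: the cover stays at any angle and moving it takes about 4 N at the tab. The cover is a shell 135 (x) x 244 (y) x 60 mm, flat on top
- cover_tab (a point): centre of the black rubber tab that sticks out 45 mm from the middle of the cover's front, 24 mm wide (along the printer's y), 14 mm thick. Shut, it is at (-78, 0, 80) mm in the printer's frame: 158 mm in front of the hinge line and 30 mm above it; turns with the cover. Pinch it from above across its 24 mm; it pivots between the finger pads as the cover swings
- cover_hinge (a point): middle of the cover's hinge line, at (80, 0, 50) mm in the printer's frame, fixed
- cassette_gold: foil cassette, gold label: charcoal block 64 x 30 x 80 mm (x, y, z), 0.13 kg, origin at centre of underside; may be absent. Clipped upright in a bay, lower 30 mm below the deck. Orange release buttons on its +y and -y sides, 37-71 mm up, 26 mm wide, 6 mm proud (42 mm over both, 30 mm pressed); its latch lets go only while both are held in (8 N each; a 20 N grip across them does it)
- cassette_silver: foil cassette, silver-grey label: charcoal block 64 x 30 x 80 mm (x, y, z), 0.13 kg, origin at centre of underside; may be absent. Clipped upright in a bay, lower 30 mm below the deck. Orange release buttons on its +y and -y sides, 37-71 mm up, 26 mm wide, 6 mm proud (42 mm over both, 30 mm pressed); its latch lets go only while both are held in (8 N each; a 20 N grip across them does it)
- cassette_rose: foil cassette, rose pink label: charcoal block 64 x 30 x 80 mm (x, y, z), 0.13 kg, origin at centre of underside; may be absent. Clipped upright in a bay, lower 30 mm below the deck. Orange release buttons on its +y and -y sides, 37-71 mm up, 26 mm wide, 6 mm proud (42 mm over both, 30 mm pressed); its latch lets go only while both are held in (8 N each; a 20 N grip across them does it)
- tote: loose grey open plastic tote, 240 (x) x 136 (y) x 50 (z) mm, walls and floor 4 mm, 0.5 kg; origin at the centre of its underside. Three cassettes fit in it standing in a row along its x, or lying
- gift_box: dark navy lidded gift box, closed, 62 (x) x 150 (y) x 34 (z) mm, 0.09 kg, origin at the centre of its underside; may be absent, else lies on the printer's cover at the start. The table to the right of the printer (world x 0.36 to 0.52, y -0.13 to -0.38 m) is free but for the stamp
- ribbon_spool: flat ribbon spool, white flanges and gold ribbon, 54 mm across and 18 mm thick (the loose ribbon end sticks out to about 64 mm along its y), 0.045 kg; origin on its underside, its round centre 5 mm along its own +y from there, axis along z; may be absent, else lies flat on the printer's cover at the start
- letter_stamp: bystander: letter stamp with turned wooden handle, standing on the table, 29 x 30 x 73 mm, origin at the centre of its underside

How it is judged:
By the outcome, as a careful person would: the job done as asked, in the order asked, and still so for the second after the job is handed in, with the robot touching nothing.
Of cassette_gold, cassette_silver, cassette_rose only 2 to 3 are there at a start; the rules pass over those that are not, and their reading is None.
Of gift_box, ribbon_spool only 1 to 2 are there at a start; the rules pass over those that are not, and their reading is None.
At some moment in a run one of tote, gift_box, ribbon_spool may be knocked a few centimetres aside while the robot is not near it.
Once in a run the grip may slacken for a moment while it holds something.
It also fails if it takes over 210 s, if anything falls off the work surface, if the arm or the gripper's body presses on something with over 40 N, if the wrist force passes 120 N, or if a joint passes its speed limit or range.

## Working session

There is one attempt and no reset: what is moved stays moved. The work goes in short steps, Python scripts to look and compute and a tool call to move; the robot and the scene stay as the last step left them, time stands still between calls to the robot, and variables do not carry over. Pictures are saved under pics/ and viewed, at most 14 in all, crops included, and the job is handed in when it is done.

Besides the shell and the picture viewer there is one more tool, called after "Call:" as a command line: name --argument value ..., lists and objects as JSON in quotes. play_rows: Moves the arm, as the interface text tells. Its arguments: {"type":"object","properties":{"dp":{"type":"array","items":{"type":"array","items":{"type":"number","minimum":-1,"maximum":1}}},"angular":{"type":"array","items":{"type":"array","items":{"type":"number","minimum":-1,"maximum":1}}},"gripper":{"type":"array","items":{"type":"number"}},"newtons":{"type":"number"}},"required":["dp","angular","gripper"]}

```bash
ls; mkdir -p pics; cat > h.py <<'E'
import numpy as np, cv2
from station import monitor, cams, workorder, bot
def snap(n,f):
    im=cams.grab_frame(n); cv2.imwrite('pics/'+f+'.png',im); return im
def ray(n,px,z,info=None):
    i=info or cams.camera_info(n); K=np.array(i['camera_matrix']); T=np.array(i['world_to_cam'])
    R,t=T[:3,:3],T[:3,3]; c=-R.T@t; d=R.T@np.linalg.inv(K)@np.array([px[0],px[1],1.])
    return c+d*(z-c[2])/d[2]
def proj(n,P,info=None):
    i=info or cams.camera_info(n); K=np.array(i['camera_matrix']); T=np.array(i['world_to_cam'])
    q=T[:3,:3]@np.array(P)+T[:3,3]; q=K@q; return q[:2]/q[2]
E
python3 - <<'E'
from h import *
np.set_printoptions(precision=3,suppress=True)
for n in('scene','top'):
    snap(n,n+'0'); i=cams.camera_info(n);print(n,np.array(i['camera_matrix']).tolist(),np.linalg.inv(i['world_to_cam'])[:3,3])
    for l in['printer','cover_tab','cassette_gold','cassette_silver','cassette_rose','tote','gift_box','ribbon_spool','letter_stamp']:
        print(l,[(r['pixel'],round(r['p'],2)) for r in cams.look_for(l,n)[:2]])
print(monitor.state())
E
```

```text
pics
scene [[511.4927061358121, 0.0, 316.9453954750363], [0.0, 511.4927061358121, 241.32655935526236], [0.0, 0.0, 1.0]] [ 0.194 -0.625  0.936]
printer [([295.3, 253.2], 0.66)]
cover_tab [([295.5, 239.5], 0.75)]
cassette_gold []
cassette_silver []
cassette_rose [([240.3, 171.5], 0.31)]
tote [([238.8, 171.0], 0.89)]
gift_box [([318.8, 226.9], 0.93)]
ribbon_spool []
letter_stamp [([413.1, 398.3], 0.95)]
top [[451.6982680621623, 0.0, 324.10148161882415], [0.0, 451.6982680621623, 238.20366746638683], [0.0, 0.0, 1.0]] [ 0.331 -0.005  1.113]
printer [([277.6, 261.1], 0.81)]
cover_tab [([274.9, 253.8], 0.75)]
cassette_gold []
cassette_silver []
cassette_rose [([311.2, 237.3], 0.34), ([466.0, 250.5], 0.16)]
tote [([162.3, 253.7], 0.78)]
gift_box [([311.3, 236.1], 0.6)]
ribbon_spool [([276.8, 261.5], 0.55), ([278.9, 251.7], 0.54)]
letter_stamp [([467.5, 253.0], 0.48)]
{'clock': 1.0, 'joint_pos': array([ 58.941,  10.359,  92.076,  -0.003,  77.567, -11.822]), 'joint_vel': array([-0.086, -0.078,  0.136,  0.052,  0.012,  0.028]), 'tau': array([  0.001, -43.383, -34.218,   0.07 ,   0.031,   0.   ]), 'eef_pos': array([0.189, 0.543, 0.405]), 'ee_rot': array([[-0.944,  0.329,  0.   ],
       [ 0.329,  0.944, -0.   ],
       [-0.   , -0.   , -1.   ]]), 'contact_force': array([ 0.062, -0.113,  0.26 ]), 'torque': array([ 0.043, -0.049,  0.027]), 'gripper_force': 0.0, 'opening': 0.08802099201868437}
```

```bash
python3 - <<'E'
import cv2,numpy as np
a=cv2.imread('pics/top0.png');b=cv2.imread('pics/scene0.png')
cv2.imwrite('pics/a.png',cv2.resize(a[150:350,100:500],(800,400),interpolation=3))
cv2.imwrite('pics/both.png',cv2.resize(b,(800,600)))
E
```

```text
(no output)
```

View pics/a.png

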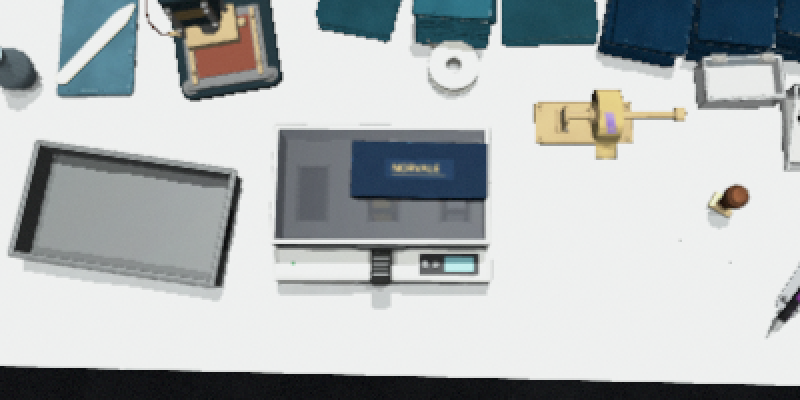

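View pics/both.png

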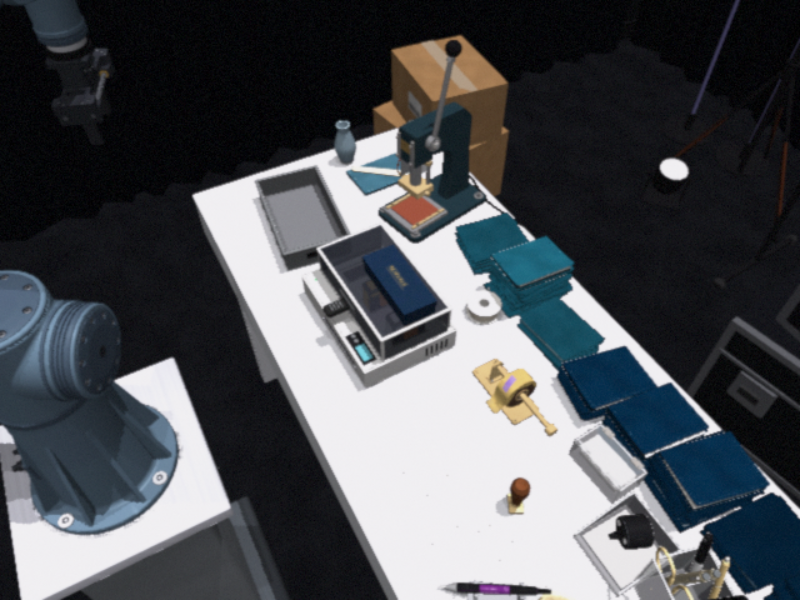

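```bash
python3 - <<'E'
from h import *
np.set_printoptions(precision=4,suppress=True)
def w(x,y,z): return ray('top',(100+x/2-.25,150+y/2-.25),z)
for nm,z,pts in [('cover top',.11,[(275,128),(489,128),(489,243),(275,243)]),('printer front deck',.05,[(275,283),(488,283)]),
 ('box top',.144,[(352,141),(488,143),(488,199),(351,195)]),('tab',.087,[(381,248),(381,283)]),
 ('tote top',.05,[(38,141),(241,172),(221,288),(9,256)]),('stamp base',0.,[(709,206),(722,215),(735,205)]),('tape tool',.0,[(534,100),(534,143),(600,160),(686,120)]),('table edge',0,[(0,366),(800,385)])]:
    print(nm,*[w(*p,z)[:2] for p in pts])
E
```

```text
cover top [0.5843 0.1815] [ 0.5913 -0.0628] [ 0.4588 -0.0648] [0.4526 0.1734]
printer front deck [0.413  0.1811] [ 0.4193 -0.0679]
box top [0.5634 0.0898] [ 0.5653 -0.06  ] [ 0.5026 -0.0609] [0.503  0.0882]
tab [0.4528 0.0568] [0.4131 0.0553]
tote top [0.5754 0.4749] [0.5441 0.2298] [0.4056 0.2435] [0.4366 0.4929]
stamp base [ 0.5267 -0.347 ] [ 0.5157 -0.363 ] [ 0.5289 -0.3799]
tape tool [ 0.6585 -0.1263] [ 0.6018 -0.1266] [ 0.5821 -0.2104] [ 0.6376 -0.3212]
table edge [0.3098 0.5113] [ 0.31   -0.4503]
```

```bash
cat >> h.py <<'E'
from scipy.spatial.transform import Rotation as Ro
np.set_printoptions(precision=4,suppress=True)
def Rd(psi):
    c,s=np.cos(np.radians(psi)),np.sin(np.radians(psi)); return np.array([[-s,c,0],[c,s,0],[0,0,-1.]])
def plan(wps,start=None):
    """wps: (pos_tcp, psi[, mm-per-row]); prints calls"""
    s=monitor.state(); p,R=(s['eef_pos'],s['ee_rot']) if start is None else start
    p=np.array(p);R=np.array(R)
    for w in wps:
        q=np.array(w[0]);Q=Rd(w[1]);v=w[2] if len(w)>2 else 40
        rv=Ro.from_matrix(R.T@Q).as_rotvec(degrees=True)
        n=max(1,int(np.ceil(max(np.abs(R.T@(q-p)).max()/.199,np.linalg.norm(rv)/29.9,np.linalg.norm(q-p)*1000/v/8))))
        p0,R0=p,R
        for k in range(1,n+1):
            pk=p0+(q-p0)*k/n;Rk=R0@Ro.from_rotvec(rv*k/n,degrees=True).as_matrix()
            d=R.T@(pk-p)/.2;a=Ro.from_matrix(R.T@Rk).as_rotvec(degrees=True)/30
            rows=int(np.ceil(max(np.linalg.norm(d)*200/v,np.linalg.norm(a)*30/7.1)))
            print('rows',rows,'dp',np.round(d,3).tolist(),'ang',np.round(a,3).tolist())
            p=p+R@(np.round(d,3)*.2);R=R@Ro.from_rotvec(np.round(a,3)*30,degrees=True).as_matrix()
        print('  ->',p,'psi',w[1])
E
python3 - <<'E'
from h import *
plan([((.534,.014,.40),0.5)])
E
```

```text
rows 6 dp [-0.833, -0.643, 0.008] ang [-0.0, 0.0, 0.781]
rows 6 dp [-1.019, -0.259, 0.008] ang [0.0, 0.0, 0.78]
rows 6 dp [-1.039, 0.167, 0.008] ang [0.0, 0.0, 0.781]
  -> [0.534  0.014  0.3999] psi 0.5
```

```bash
sed -i 's#/.199,#/.17,#' h.py; python3 - <<'E'
from h import *
plan([((.534,.014,.40),0.5)])
E
```

```text
rows 6 dp [-0.833, -0.643, 0.008] ang [-0.0, 0.0, 0.781]
rows 6 dp [-1.019, -0.259, 0.008] ang [0.0, 0.0, 0.78]
rows 6 dp [-1.039, 0.167, 0.008] ang [0.0, 0.0, 0.781]
  -> [0.534  0.014  0.3999] psi 0.5
```

```bash
sed -i 's#np.abs(R.T@(q-p)).max()/.17#np.linalg.norm(q-p)/.199#' h.py; python3 - <<'E'
from h import *
plan([((.534,.014,.40),0.5)])
E
```

```text
rows 4 dp [-0.624, -0.482, 0.006] ang [-0.0, 0.0, 0.586]
rows 4 dp [-0.741, -0.271, 0.006] ang [-0.0, 0.0, 0.585]
rows 4 dp [-0.789, -0.035, 0.006] ang [0.0, 0.0, 0.586]
rows 4 dp [-0.762, 0.204, 0.006] ang [0.0, 0.0, 0.585]
  -> [0.534  0.014  0.3999] psi 0.5
```

Call:
play_rows --dp '[[-0.624,-0.482,0.006],[-0.624,-0.482,0.006],[-0.624,-0.482,0.006],[-0.624,-0.482,0.006],[-0.624,-0.482,0.006]]' --angular '[[0,0,0.586],[0,0,0.586],[0,0,0.586],[0,0,0.586],[0,0,0.586]]' --gripper '[88,88,88,88,88]'

```text
clock: 1.42
eef_pos: [0.2779, 0.4073, 0.4035]
ee_rot: [[-0.798, 0.603, 0.001], [0.603, 0.798, -0.002], [-0.002, -0.001, -1.0]]
contact_force: [0.7, 0.4, 0.1]
opening: 0.0877
gripper_force: 0.0
```

Call:
play_rows --dp '[[-0.741,-0.271,0.006],[-0.741,-0.271,0.006],[-0.741,-0.271,0.006],[-0.741,-0.271,0.006],[-0.741,-0.271,0.006]]' --angular '[[0,0,0.585],[0,0,0.585],[0,0,0.585],[0,0,0.585],[0,0,0.585]]' --gripper '[88,88,88,88,88]'

```text
clock: 1.83
eef_pos: [0.3642, 0.2752, 0.4026]
ee_rot: [[-0.578, 0.816, 0.002], [0.816, 0.578, -0.001], [-0.002, 0.001, -1.0]]
contact_force: [0.1, -0.4, -0.0]
opening: 0.0878
gripper_force: 0.0
```

Call:
play_rows --dp '[[-0.789,-0.035,0.006],[-0.789,-0.035,0.006],[-0.789,-0.035,0.006],[-0.789,-0.035,0.006],[-0.789,-0.035,0.006]]' --angular '[[0,0,0.586],[0,0,0.586],[0,0,0.586],[0,0,0.586],[0,0,0.586]]' --gripper '[88,88,88,88,88]'

```text
clock: 2.25
eef_pos: [0.4504, 0.143, 0.4015]
ee_rot: [[-0.306, 0.952, 0.002], [0.952, 0.306, -0.001], [-0.002, 0.001, -1.0]]
contact_force: [0.7, 0.2, 0.9]
opening: 0.088
gripper_force: 0.0
```

Call:
play_rows --dp '[[-0.762,0.204,0.006],[-0.762,0.204,0.006],[-0.762,0.204,0.006],[-0.762,0.204,0.006],[-0.762,0.204,0.006],[-0.762,0.204,0.006],[-0.762,0.204,0.006],[-0.762,0.204,0.006]]' --angular '[[0,0,0.585],[0,0,0.585],[0,0,0.585],[0,0,0.585],[0,0,0.585],[0,0,0.585],[0,0,0.585],[0,0,0.585]]' --gripper '[88,88,88,88,88,88,88,88]'

```text
clock: 2.92
eef_pos: [0.5333, 0.0157, 0.3998]
ee_rot: [[-0.011, 1.0, -0.001], [1.0, 0.011, 0.001], [0.001, -0.001, -1.0]]
contact_force: [-0.1, 0.1, -0.3]
opening: 0.0875
gripper_force: 0.0
```

```bash
python3 - <<'E'
from h import *
s=monitor.state();print(s['clock'],s['eef_pos'],s['ee_rot'].tolist(),s['contact_force'])
snap('wrist','w1'); i=cams.camera_info('wrist');print(np.linalg.inv(i['world_to_cam']))
print(cams.look_for('gift_box','wrist'),cams.look_for('cover_tab','wrist'))
plan([((.534,.014,.282),0.5,30)])
E
```

```text
2.9167 [0.5333 0.0157 0.3998] [[-0.01069397984821611, 0.9999426465567102, -0.0005851428612542787], [0.9999426260276836, 0.010694338347148632, 0.0006130091164173587], [0.0006192316739734217, -0.0005785537821461756, -0.9999996409137631]] [-0.095   0.0562 -0.3079]
[[ 0.9999  0.0103  0.0037  0.5325]
 [ 0.0109 -0.9512 -0.3084  0.096 ]
 [ 0.0003  0.3084 -0.9513  0.3811]
 [ 0.      0.      0.      1.    ]]
[{'pixel': [314.4, 234.6], 'p': 0.96}] [{'pixel': [257.7, 111.2], 'p': 0.94}]
rows 4 dp [-0.007, 0.003, 0.591] ang [0.0, -0.0, 0.004]
  -> [0.5341 0.014  0.2819] psi 0.5
```

View pics/w1.png

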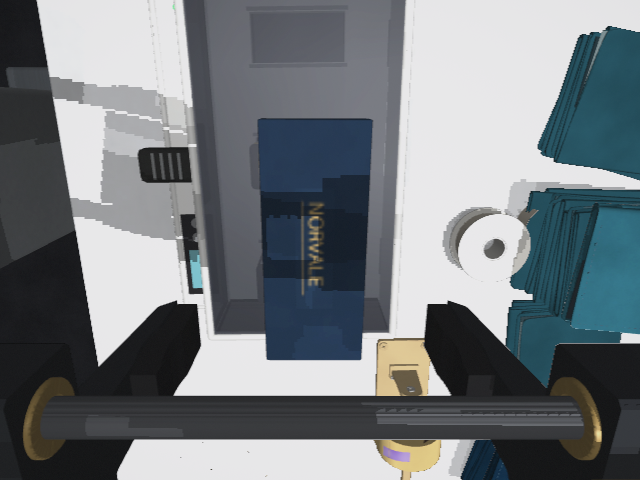

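```bash
python3 - <<'E'
from h import *
for z,P in((.144,[(258,119),(373,119),(361,359),(267,359)]),(.087,[(140,149),(144,182),(188,148),(189,182)]),(.11,[(209,339),(397,334),(187,0),(411,0)])):
    print([ray('wrist',p,z)[:2] for p in P])
E
```

```text
[array([0.5038, 0.0897]), array([0.566 , 0.0903]), array([ 0.5665, -0.0594]), array([ 0.5053, -0.06  ])]
[array([0.4155, 0.0677]), array([0.4157, 0.045 ]), array([0.4484, 0.0687]), array([0.4472, 0.0453])]
[array([ 0.4594, -0.0659]), array([ 0.5966, -0.0603]), array([0.4611, 0.1535]), array([0.5888, 0.1548])]
```

Call:
play_rows --dp '[[-0.003,0.01,0.15],[-0.003,0.01,0.3],[-0.003,0.01,0.45],[-0.003,0.01,0.54],[-0.003,0.01,0.58],[-0.003,0.01,0.604],[-0.003,0.01,0.604],[-0.003,0.01,0.604]]' --angular '[[0,0,0],[0,0,0],[0,0,0],[0,0,0],[0,0,0],[0,0,0],[0,0,0],[0,0,0]]' --gripper '[88,88,88,88,88,88,88,88]'

```text
clock: 3.73
eef_pos: [0.5365, 0.0135, 0.2803]
ee_rot: [[-0.009, 1.0, 0.002], [1.0, 0.009, -0.0], [-0.0, 0.002, -1.0]]
contact_force: [0.2, -0.5, 0.8]
opening: 0.088
gripper_force: 0.0
```

Call:
play_rows --dp '[[0,0,0],[0,0,0],[0,0,0],[0,0,0],[0,0,0],[0,0,0]]' --angular '[[0,0,0],[0,0,0],[0,0,0],[0,0,0],[0,0,0],[0,0,0]]' --gripper '[50,50,50,50,50,50]' --newtons 15

```text
clock: 4.23
eef_pos: [0.536, 0.0133, 0.2797]
ee_rot: [[-0.009, 1.0, 0.0], [1.0, 0.009, -0.0], [-0.0, 0.0, -1.0]]
contact_force: [-1.1, 0.2, 4.2]
opening: 0.0618
gripper_force: 15.0
```

Call:
play_rows --dp '[[0,0,-0.1],[0,0,-0.2],[0,0,-0.3],[0,0,-0.4],[0,0,-0.4]]' --angular '[[0,0,0],[0,0,0],[0,0,0],[0,0,0],[0,0,0]]' --gripper '[50,50,50,50,50]'

```text
clock: 4.65
eef_pos: [0.5372, 0.0132, 0.363]
ee_rot: [[-0.009, 1.0, 0.007], [1.0, 0.009, -0.001], [-0.001, 0.007, -1.0]]
contact_force: [1.0, 0.0, -1.1]
opening: 0.0622
gripper_force: 15.0
```

```bash
python3 - <<'E'
from h import *
plan([((.44,-.215,.359),0.,30),((.44,-.215,.169),0.,30)])
snap('wrist','w2');print(cams.look_for('gift_box','wrist'))
E
```

```text
rows 5 dp [-0.568, -0.248, 0.009] ang [0.006, 0.001, 0.008]
rows 5 dp [-0.57, -0.246, 0.01] ang [0.007, 0.002, 0.009]
  -> [ 0.4399 -0.2151  0.359 ] psi 0.0
rows 7 dp [0.0, 0.0, 0.95] ang [-0.0, -0.0, -0.0]
  -> [ 0.4399 -0.215   0.169 ] psi 0.0
[{'pixel': [310.1, 270.3], 'p': 0.59}]
```

Call:
play_rows --dp '[[-0.114,-0.05,0],[-0.228,-0.1,0],[-0.342,-0.15,0],[-0.456,-0.2,0],[-0.57,-0.245,0]]' --angular '[[0,0,0],[0,0,0],[0,0,0],[0,0,0],[0,0,0]]' --gripper '[50,50,50,50,50]'

```text
clock: 5.17
eef_pos: [0.4867, -0.1016, 0.3568]
ee_rot: [[-0.009, 1.0, -0.003], [1.0, 0.009, 0.002], [0.002, -0.003, -1.0]]
contact_force: [1.5, -0.5, -1.4]
opening: 0.0619
gripper_force: 15.0
```

Call:
play_rows --dp '[[-0.114,-0.05,0],[-0.228,-0.1,0],[-0.342,-0.15,0],[-0.456,-0.2,0],[-0.54,-0.23,0],[-0.57,-0.245,0],[-0.57,-0.245,0]]' --angular '[[0,0,0],[0,0,0],[0,0,0],[0,0,0],[0,0,0.01],[0,0,0.018],[0,0,0.018]]' --gripper '[50,50,50,50,50,50,50]'

```text
clock: 5.75
eef_pos: [0.4391, -0.2163, 0.3575]
ee_rot: [[0.003, 1.0, -0.002], [1.0, -0.003, 0.002], [0.002, -0.002, -1.0]]
contact_force: [0.3, 0.2, -0.9]
opening: 0.062
gripper_force: 15.0
```

Call:
play_rows --dp '[[0,0,0.15],[0,0,0.3],[0,0,0.45],[0,0,0.6],[0,0,0.75],[0,0,0.85],[0,0,0.9],[0,0,0.9]]' --angular '[[0,0,0],[0,0,0],[0,0,0],[0,0,0],[0,0,0],[0,0,0],[0,0,0],[0,0,0]]' --gripper '[50,50,50,50,50,50,50,50]'

```text
clock: 6.42
eef_pos: [0.4391, -0.2136, 0.1764]
ee_rot: [[-0.0, 1.0, -0.004], [1.0, 0.0, 0.004], [0.004, -0.004, -1.0]]
contact_force: [-0.6, 0.0, -1.4]
opening: 0.0616
gripper_force: 15.0
```

```bash
python3 - <<'E'
from h import *
s=monitor.state();print(s['eef_pos'],s['contact_force'],s['opening'],s['clock'])
E
```

```text
[ 0.4391 -0.2136  0.1764] [-0.6059  0.0373 -1.4363] 0.061634388799617475 6.4167
```

Call:
play_rows --dp '[[0,0,0.012],[0,0,0.024],[0,0,0.034],[0,0,0.034],[0,0,0.034]]' --angular '[[0,0,0],[0,0,0],[0,0,0],[0,0,0],[0,0,0]]' --gripper '[50,50,50,50,50]'

```text
clock: 6.83
eef_pos: [0.4402, -0.2157, 0.1731]
ee_rot: [[0.001, 1.0, 0.001], [1.0, -0.001, -0.001], [-0.001, 0.001, -1.0]]
contact_force: [0.2, -0.5, -1.2]
opening: 0.062
gripper_force: 1.5
```

Call:
play_rows --dp '[[0,0,0],[0,0,0],[0,0,0],[0,0,0],[0,0,0],[0,0,-0.05],[0,0,-0.2],[0,0,-0.4]]' --angular '[[0,0,0],[0,0,0],[0,0,0],[0,0,0],[0,0,0],[0,0,0],[0,0,0],[0,0,0]]' --gripper '[70,80,88,88,88,88,88,88]'

```text
clock: 7.5
eef_pos: [0.4386, -0.2145, 0.2511]
ee_rot: [[0.001, 1.0, -0.005], [1.0, -0.001, 0.004], [0.004, -0.005, -1.0]]
contact_force: [0.9, -0.2, -0.2]
opening: 0.0877
gripper_force: 0.0
```

Call:
play_rows --dp '[[0,0,-0.2],[0,0,-0.4],[0,0,-0.6],[0,0,-0.7],[0,0,-0.7],[0,0,-0.7]]' --angular '[[0,0,0],[0,0,0],[0,0,0],[0,0,0],[0,0,0],[0,0,0]]' --gripper '[60,60,60,60,60,60]'

```text
clock: 8.0
eef_pos: [0.44, -0.2155, 0.3942]
ee_rot: [[0.001, 1.0, 0.003], [1.0, -0.001, -0.002], [-0.002, 0.003, -1.0]]
contact_force: [0.5, -0.3, -1.2]
opening: 0.06
gripper_force: 0.0
```

```bash
python3 - <<'E'
from h import *
snap('wrist','w3');print(cams.look_for('gift_box','wrist'))
snap('top','t3');
# target: view above tab: psi 91.5 ; camera side choose
plan([((.434,.055,.38),91.5)]); plan([((.434,.055,.38),-88.5)]);print(monitor.state()['joint_pos'])
E
```

```text
[{'pixel': [310.8, 199.4], 'p': 0.86}]
rows 4 dp [0.337, -0.007, 0.014] ang [-0.0, -0.002, -0.763]
rows 4 dp [0.314, 0.125, 0.014] ang [-0.0, -0.001, -0.763]
rows 4 dp [0.24, 0.237, 0.013] ang [-0.0, -0.002, -0.762]
rows 4 dp [0.13, 0.312, 0.014] ang [-0.0, -0.002, -0.763]
  -> [0.434  0.055  0.3799] psi 91.5
rows 5 dp [0.45, -0.009, 0.019] ang [-0.002, 0.0, 0.983]
rows 5 dp [0.387, -0.23, 0.018] ang [-0.002, 0.0, 0.983]
rows 5 dp [0.224, -0.39, 0.019] ang [-0.002, 0.001, 0.983]
  -> [0.434  0.0549 0.3799] psi -88.5
[-40.0081   0.0371 104.9259  -0.0019  75.2164 -39.9677]
```

View pics/t3.png

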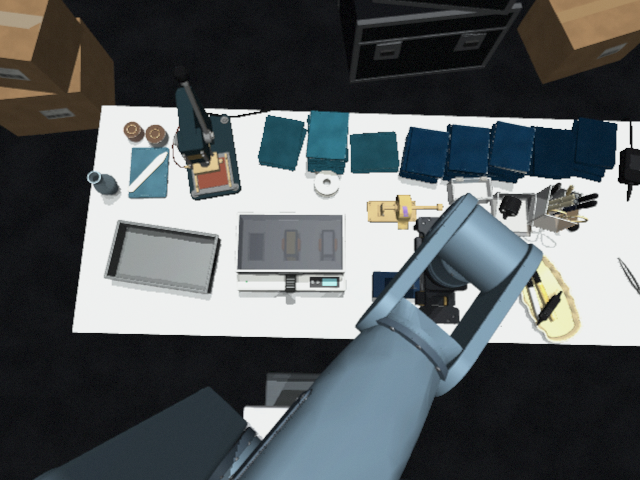

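Call:
play_rows --dp '[[0.337,-0.007,0.014],[0.337,-0.007,0.014],[0.337,-0.007,0.014],[0.337,-0.007,0.014]]' --angular '[[0,0,-0.763],[0,0,-0.763],[0,0,-0.763],[0,0,-0.763]]' --gripper '[60,60,60,60]'

```text
clock: 8.48
eef_pos: [0.4381, -0.1467, 0.3877]
ee_rot: [[-0.395, 0.919, -0.003], [0.919, 0.395, 0.002], [0.003, -0.002, -1.0]]
contact_force: [0.8, -0.5, 0.8]
opening: 0.0599
gripper_force: 0.0
```

Call:
play_rows --dp '[[0.314,0.125,0.014],[0.314,0.125,0.014],[0.314,0.125,0.014],[0.314,0.125,0.014]]' --angular '[[0,0,-0.763],[0,0,-0.763],[0,0,-0.763],[0,0,-0.763]]' --gripper '[60,60,60,60]'

```text
clock: 8.82
eef_pos: [0.437, -0.0798, 0.3856]
ee_rot: [[-0.719, 0.695, -0.002], [0.695, 0.719, 0.001], [0.002, -0.001, -1.0]]
contact_force: [-0.2, -0.7, 0.3]
opening: 0.06
gripper_force: 0.0
```

Call:
play_rows --dp '[[0.24,0.237,0.013],[0.24,0.237,0.013],[0.24,0.237,0.013],[0.24,0.237,0.013]]' --angular '[[0,0,-0.762],[0,0,-0.762],[0,0,-0.762],[0,0,-0.762]]' --gripper '[60,60,60,60]'

```text
clock: 9.15
eef_pos: [0.436, -0.0129, 0.3834]
ee_rot: [[-0.932, 0.363, -0.001], [0.363, 0.932, 0.0], [0.001, -0.0, -1.0]]
contact_force: [-1.1, -1.0, 0.2]
opening: 0.0599
gripper_force: 0.0
```

Call:
play_rows --dp '[[0.13,0.312,0.014],[0.13,0.312,0.014],[0.13,0.312,0.014],[0.13,0.312,0.014],[0.13,0.312,0.014],[0.13,0.312,0.014],[0.13,0.312,0.014]]' --angular '[[0,0,-0.763],[0,0,-0.763],[0,0,-0.763],[0,0,-0.763],[0,0,-0.763],[0,0,-0.763],[0,0,-0.763]]' --gripper '[60,60,60,60,60,60,60]'

```text
clock: 9.73
eef_pos: [0.4348, 0.0535, 0.3812]
ee_rot: [[-1.0, -0.02, -0.0], [-0.02, 1.0, -0.0], [0.0, -0.0, -1.0]]
contact_force: [-0.0, -0.6, 0.3]
opening: 0.06
gripper_force: 0.0
```

```bash
python3 - <<'E'
from h import *
s=monitor.state();print(s['clock'],s['eef_pos'],s['ee_rot'].tolist(),s['contact_force'])
snap('wrist','w4'); i=cams.camera_info('wrist');print(np.linalg.inv(i['world_to_cam']))
for P in([-78,0,87],[-100,-12,87],[-100,12,87],[-90,-125,50],[-90,125,50],[-55,122,110],[-55,-122,110],[80,122,110],[80,-122,110]):
    P=np.array(P)/1000;c,s_=np.cos(.026),np.sin(.026)
    print(P,proj('wrist',[.512+c*P[0]-s_*P[1],.057+s_*P[0]+c*P[1],P[2]]))
print(cams.look_for('cover_tab','wrist'))
E
```

```text
9.7333 [0.4348 0.0535 0.3812] [[-0.9997969340286168, -0.020151210999075565, -0.0001392919532462536], [-0.020151183303786336, 0.9997969247922189, -0.00019745247324534082], [0.00014324257295455245, -0.00019460547968447084, -0.9999999708051359]] [-0.0305 -0.6246  0.3126]
[[-0.0212  0.9507  0.3095  0.3544]
 [ 0.9998  0.0201  0.0067  0.0519]
 [ 0.0002  0.3096 -0.9509  0.3625]
 [ 0.      0.      0.      1.    ]]
[-0.078  0.     0.087] [313.8643 230.4596]
[-0.1   -0.012  0.087] [295.7148 198.7564]
[-0.1    0.012  0.087] [331.7944 198.5838]
[-0.09  -0.125  0.05 ] [148.3655 202.3999]
[-0.09   0.125  0.05 ] [478.9648 200.8215]
[-0.055  0.122  0.11 ] [503.0221 273.6936]
[-0.055 -0.122  0.11 ] [125.5001 275.411 ]
[0.08  0.122 0.11 ] [478.4102 442.0337]
[ 0.08  -0.122  0.11 ] [151.1933 443.3523]
[{'pixel': [315.0, 276.4], 'p': 0.69}, {'pixel': [315.3, 303.5], 'p': 0.65}]
```

View pics/w4.png

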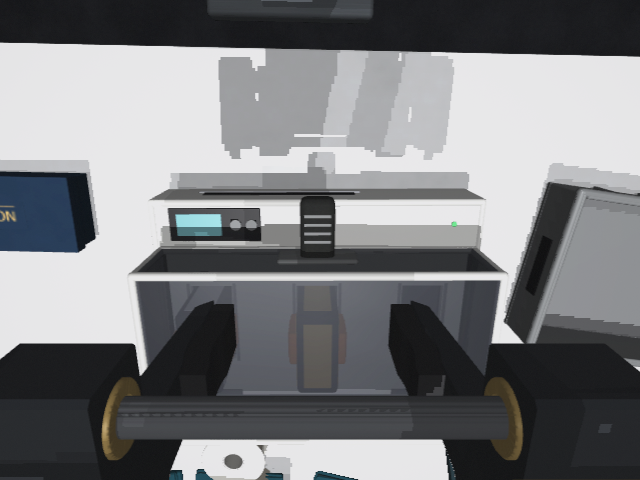

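```bash
python3 - <<'E'
from h import *
s=monitor.state()
plan([((.433,.0575,.227),91.5,30)])
def T(t):
    a=np.radians(169.25-t);r=.1608;return np.array([r*np.cos(a)+.158,r*np.sin(a)-.03])
th=np.linspace(0,100.5,25)
for k in range(3):
    b=T(th[8*k]);print([[round(-(T(t)-b)[0]/.2,3),0,round(-(T(t)-b)[1]/.2,3)] for t in th[8*k+1:8*k+9]])
E
```

```text
rows 6 dp [0.008, 0.019, 0.772] ang [-0.0, 0.0, -0.008]
  -> [0.433  0.0575 0.2269] psi 91.5
[[np.float64(-0.013), 0, np.float64(-0.057)], [np.float64(-0.03), 0, np.float64(-0.113)], [np.float64(-0.052), 0, np.float64(-0.168)], [np.float64(-0.077), 0, np.float64(-0.221)], [np.float64(-0.106), 0, np.float64(-0.272)], [np.float64(-0.138), 0, np.float64(-0.321)], [np.float64(-0.175), 0, np.float64(-0.368)], [np.float64(-0.214), 0, np.float64(-0.411)]]
[[np.float64(-0.043), 0, np.float64(-0.041)], [np.float64(-0.088), 0, np.float64(-0.078)], [np.float64(-0.136), 0, np.float64(-0.112)], [np.float64(-0.186), 0, np.float64(-0.142)], [np.float64(-0.239), 0, np.float64(-0.169)], [np.float64(-0.293), 0, np.float64(-0.191)], [np.float64(-0.348), 0, np.float64(-0.21)], [np.float64(-0.405), 0, np.float64(-0.225)]]
[[np.float64(-0.058), 0, np.float64(-0.01)], [np.float64(-0.116), 0, np.float64(-0.016)], [np.float64(-0.175), 0, np.float64(-0.018)], [np.float64(-0.234), 0, np.float64(-0.016)], [np.float64(-0.292), 0, np.float64(-0.009)], [np.float64(-0.35), 0, np.float64(0.002)], [np.float64(-0.406), 0, np.float64(0.017)], [np.float64(-0.462), 0, np.float64(0.036)]]
```

Descend, pinch, and make the first third of the swing to check.

Call:
play_rows --dp '[[0.008,0.019,0.15],[0.008,0.019,0.3],[0.008,0.019,0.45],[0.008,0.019,0.6],[0.008,0.019,0.7],[0.008,0.019,0.75],[0.008,0.019,0.772],[0.008,0.019,0.772]]' --angular '[[0,0,-0.008],[0,0,-0.008],[0,0,-0.008],[0,0,-0.008],[0,0,-0.008],[0,0,-0.008],[0,0,-0.008],[0,0,-0.008]]' --gripper '[60,60,60,60,60,60,60,60]'

```text
clock: 10.5
eef_pos: [0.4328, 0.0581, 0.2266]
ee_rot: [[-1.0, -0.029, -0.001], [-0.029, 1.0, 0.0], [0.001, 0.0, -1.0]]
contact_force: [0.0, 0.1, 0.2]
opening: 0.0597
gripper_force: 0.0
```

Call:
play_rows --dp '[[0,0,0],[0,0,0],[0,0,0],[0,0,0],[0,0,0],[0,0,0],[0,0,0]]' --angular '[[0,0,0],[0,0,0],[0,0,0],[0,0,0],[0,0,0],[0,0,0],[0,0,0]]' --gripper '[10,10,10,10,10,10,10]' --newtons 25

```text
clock: 11.08
eef_pos: [0.4331, 0.0575, 0.2275]
ee_rot: [[-1.0, -0.031, 0.001], [-0.031, 1.0, -0.002], [-0.001, -0.002, -1.0]]
contact_force: [-1.4, -6.7, 2.8]
opening: 0.0235
gripper_force: 25.0
```

Call:
play_rows --dp '[[-0.013,0,-0.057],[-0.03,0,-0.113],[-0.052,0,-0.168],[-0.077,0,-0.221],[-0.106,0,-0.272],[-0.138,0,-0.321],[-0.175,0,-0.368],[-0.214,0,-0.411]]' --angular '[[0,0,0],[0,0,0],[0,0,0],[0,0,0],[0,0,0],[0,0,0],[0,0,0],[0,0,0]]' --gripper '[10,10,10,10,10,10,10,10]'

```text
clock: 11.75
eef_pos: [0.4746, 0.0586, 0.3086]
ee_rot: [[-1.0, -0.03, -0.005], [-0.03, 1.0, -0.003], [0.005, -0.003, -1.0]]
contact_force: [-3.8, -9.3, -3.2]
opening: 0.0235
gripper_force: 25.0
```

Call:
play_rows --dp '[[-0.043,-0.005,-0.041],[-0.088,-0.005,-0.078],[-0.136,-0.005,-0.112],[-0.186,-0.005,-0.142],[-0.239,-0.005,-0.169],[-0.293,-0.005,-0.191],[-0.348,-0.005,-0.21],[-0.405,-0.005,-0.225]]' --angular '[[0,0,0],[0,0,0],[0,0,0],[0,0,0],[0,0,0],[0,0,0],[0,0,0],[0,0,0]]' --gripper '[10,10,10,10,10,10,10,10]'

```text
clock: 12.42
eef_pos: [0.5562, 0.0602, 0.3538]
ee_rot: [[-1.0, -0.03, -0.004], [-0.03, 1.0, -0.002], [0.004, -0.002, -1.0]]
contact_force: [-4.5, -6.3, -2.7]
opening: 0.0236
gripper_force: 25.0
```

Call:
play_rows --dp '[[-0.058,0,-0.01],[-0.116,0,-0.016],[-0.175,0,-0.018],[-0.234,0,-0.016],[-0.292,0,-0.009],[-0.35,0,0.002],[-0.406,0,0.017],[-0.462,0,0.036]]' --angular '[[0,0,0],[0,0,0],[0,0,0],[0,0,0],[0,0,0],[0,0,0],[0,0,0],[0,0,0]]' --gripper '[10,10,10,10,10,10,10,10]'

```text
clock: 13.08
eef_pos: [0.6483, 0.0624, 0.3461]
ee_rot: [[-1.0, -0.029, -0.006], [-0.029, 1.0, -0.003], [0.006, -0.003, -1.0]]
contact_force: [-27.4, -7.3, 24.0]
opening: 0.0237
gripper_force: 25.0
```

Call:
play_rows --dp '[[0,0,0],[0,0,0]]' --angular '[[0,0,0],[0,0,0]]' --gripper '[10,10]'

```text
clock: 13.25
eef_pos: [0.6487, 0.0624, 0.346]
ee_rot: [[-1.0, -0.029, -0.003], [-0.029, 1.0, -0.003], [0.004, -0.003, -1.0]]
contact_force: [-1.9, -6.6, -1.1]
opening: 0.0236
gripper_force: 25.0
```

```bash
python3 - <<'E'
from h import *
im=snap('scene','s5'); cv2.imwrite('pics/s5c.png',cv2.resize(im[100:350,180:480],(720,600),interpolation=3))
E
```

```text
(no output)
```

View pics/s5c.png

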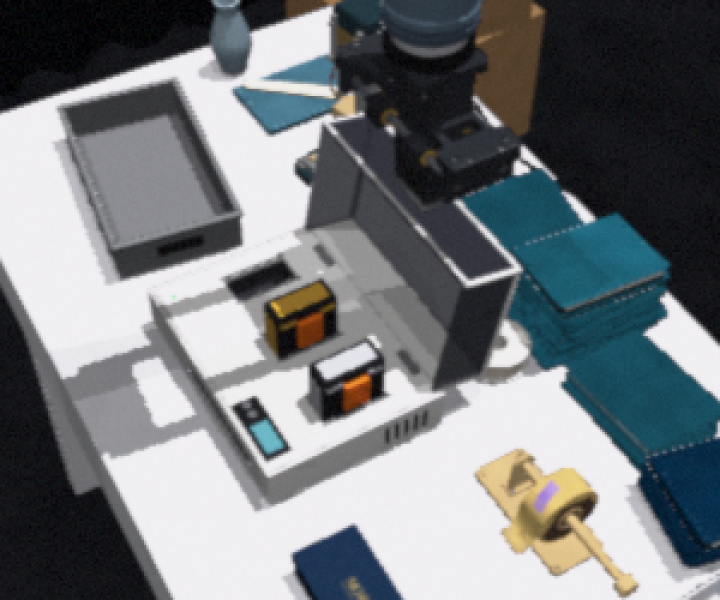

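Call:
play_rows --dp '[[0,0,0],[0,0,0],[0,0,0],[0,0,-0.1],[0,0,-0.2],[0,0,-0.3],[0,0,-0.35],[0,0,-0.35]]' --angular '[[0,0,0],[0,0,0],[0,0,0],[0,0,0],[0,0,0],[0,0,0],[0,0,0],[0,0,0]]' --gripper '[60,60,60,60,60,60,60,60]'

```text
clock: 13.97
eef_pos: [0.6495, 0.0641, 0.4203]
ee_rot: [[-1.0, -0.031, 0.006], [-0.031, 1.0, -0.0], [-0.006, -0.0, -1.0]]
contact_force: [0.6, 0.1, 0.2]
opening: 0.0599
gripper_force: 0.0
```

Call:
play_rows --dp '[[0.2,0,0],[0.4,0,0],[0.6,0,0.08],[0.63,0,0.16],[0.63,0,0.16],[0.63,0,0.16]]' --angular '[[0,0,0],[0,0,0],[0,0,0],[0,0,0],[0,0,0],[0,0,0]]' --gripper '[60,60,60,60,60,60]'

```text
clock: 14.47
eef_pos: [0.5226, 0.0601, 0.384]
ee_rot: [[-1.0, -0.03, -0.002], [-0.03, 1.0, 0.0], [0.002, 0.0, -1.0]]
contact_force: [0.3, 0.7, -0.3]
opening: 0.0603
gripper_force: 0.0
```

```bash
python3 - <<'E'
from h import *
s=monitor.state();print(s['clock'],s['eef_pos'],s['ee_rot'][:,1])
snap('wrist','w6'); snap('top','t6')
for l in('cassette_gold','cassette_silver'):
  for c in('wrist','top'):
    r=cams.look_for(l,c); print(l,c,[(q['pixel'],round(q['p'],2),ray(c,q['pixel'],.1)[:2]) for q in r[:2]])
r=cams.look_for('tote','top');print(r[:1],ray('top',r[0]['pixel'],.02))
for P in([12,0,100],[-20,-15,100],[-20,15,100],[44,15,100],[44,-15,100],[14-2,-85,100]):
    P=np.array(P)/1000;c,s_=np.cos(.026),np.sin(.026)
    W=[.511+c*P[0]-s_*P[1],.0588+s_*P[0]+c*P[1],P[2]];print(P,W,proj('wrist',W),proj('top',W))
E
```

```text
14.4667 [0.5226 0.0601 0.384 ] [-0.0301  0.9995  0.0003]
cassette_gold wrist [([310.3, 228.1], 0.8, array([0.5204, 0.0587]))]
cassette_gold top [([288.6, 246.1], 0.56, array([0.5143, 0.0622]))]
cassette_silver wrist [([188.5, 224.0], 0.74, array([ 0.5196, -0.0214]))]
cassette_silver top [([324.5, 248.0], 0.58, array([ 0.5121, -0.0196]))]
[{'pixel': [152.7, 253.1], 'p': 0.71}] [0.5026 0.3972 0.02  ]
[0.012 0.    0.1  ] [np.float64(0.5229959442284828), np.float64(0.05911196484918812), np.float64(0.1)] [310.6885 233.559 ] [290.1152 242.3957]
[-0.02  -0.015  0.1  ] [np.float64(0.49139671568068044), np.float64(0.0432851282990829), np.float64(0.1)] [287.3153 185.3279] [296.5632 256.2687]
[-0.02   0.015  0.1  ] [np.float64(0.4906168035577101), np.float64(0.07327498887029003), np.float64(0.1)] [334.3886 185.521 ] [283.3091 256.2608]
[0.044 0.015 0.1  ] [np.float64(0.5545951727762853), np.float64(0.07493880139929333), np.float64(0.1)] [332.445 278.454] [283.7424 228.6845]
[ 0.044 -0.015  0.1  ] [np.float64(0.5553750848992557), np.float64(0.044948940828086204), np.float64(0.1)] [288.6206 278.2888] [296.8348 228.7068]
[ 0.012 -0.085  0.1  ] [np.float64(0.5252056952435653), np.float64(-0.025859306769232086), np.float64(0.1)] [182.022  233.0533] [327.3821 242.4387]
```

View pics/w6.png

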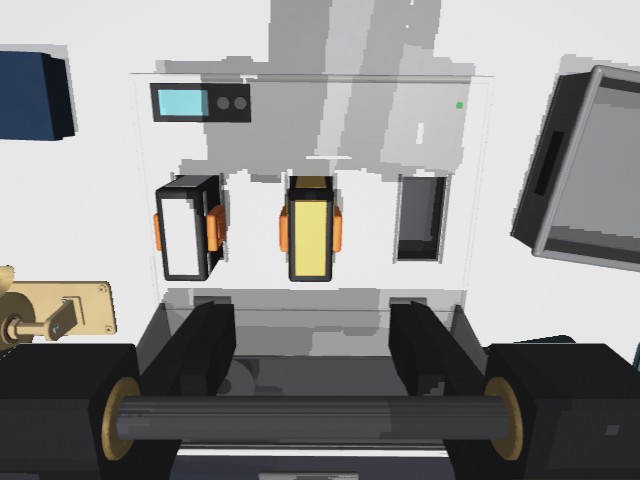

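Call:
play_rows --dp '[[0.0,-0.005,0.15],[0.0,-0.005,0.3],[0.0,-0.005,0.45],[0.0,-0.005,0.6],[0.0,-0.005,0.7],[0.0,-0.005,0.78],[0.0,-0.005,0.815],[0.0,-0.005,0.815]]' --angular '[[0,0,0],[0,0,0],[0,0,0],[0,0,0],[0,0,0],[0,0,0],[0,0,0],[0,0,0]]' --gripper '[60,60,60,60,60,60,60,60]'

```text
clock: 15.48
eef_pos: [0.5226, 0.0591, 0.2203]
ee_rot: [[-1.0, -0.03, -0.003], [-0.03, 1.0, 0.0], [0.003, 0.0, -1.0]]
contact_force: [-0.3, 0.3, 0.8]
opening: 0.0601
gripper_force: 0.0
```

Call:
play_rows --dp '[[0,0,0],[0,0,0],[0,0,0],[0,0,0],[0,0,0],[0,0,0],[0,0,0],[0,0,0]]' --angular '[[0,0,0],[0,0,0],[0,0,0],[0,0,0],[0,0,0],[0,0,0],[0,0,0],[0,0,0]]' --gripper '[20,20,20,20,20,20,20,20]' --newtons 30

```text
clock: 16.15
eef_pos: [0.5238, 0.059, 0.2234]
ee_rot: [[-1.0, -0.03, 0.003], [-0.03, 1.0, -0.0], [-0.003, -0.0, -1.0]]
contact_force: [-1.0, 0.9, 5.9]
opening: 0.0302
gripper_force: 30.0
```

```bash
python3 - <<'E'
from h import *
s=monitor.state();print(s['clock'],s['eef_pos'],s['contact_force'],s['torque'],s['opening'])
E
```

```text
16.15 [0.5238 0.059  0.2234] [-0.9513  0.8854  5.888 ] [ 0.0529  0.0676 -0.0158] 0.03017751629858299
```

Call:
play_rows --dp '[[0,0,-0.03],[0,0,-0.06],[0,0,-0.1],[0,0,-0.15],[0,0,-0.2],[0,0,-0.25],[0,0,-0.3],[0,0,-0.35]]' --angular '[[0,0,0],[0,0,0],[0,0,0],[0,0,0],[0,0,0],[0,0,0],[0,0,0],[0,0,0]]' --gripper '[20,20,20,20,20,20,20,20]'

```text
clock: 16.82
eef_pos: [0.523, 0.0591, 0.2932]
ee_rot: [[-1.0, -0.03, 0.0], [-0.03, 1.0, -0.0], [-0.0, -0.0, -1.0]]
contact_force: [-0.4, 0.1, -0.6]
opening: 0.0295
gripper_force: 30.0
```

Call:
play_rows --dp '[[0,0,-0.08],[0,0,-0.16],[0,0,-0.24],[0,0,-0.3],[0,0,-0.3]]' --angular '[[0,0,0],[0,0,0],[0,0,0],[0,0,0],[0,0,0]]' --gripper '[20,20,20,20,20]'

```text
clock: 17.23
eef_pos: [0.5239, 0.059, 0.3552]
ee_rot: [[-1.0, -0.03, 0.005], [-0.03, 1.0, -0.001], [-0.005, -0.001, -1.0]]
contact_force: [0.7, -0.5, -0.3]
opening: 0.0301
gripper_force: 30.0
```

```bash
python3 - <<'E'
from h import *
s=monitor.state();print(s['clock'],s['eef_pos'],s['contact_force'],s['torque'],s['opening'])
im=snap('top','t7'); r=cams.look_for('tote','top');print(r[:1],ray('top',r[0]['pixel'],.02))
a=cv2.resize(im[190:330,80:280],(800,560),interpolation=3)
b=cv2.resize(cv2.imread('pics/w6.png')[:1,:1],(1,1))
cv2.imwrite('pics/t7c.png',a)
E
```

```text
17.2333 [0.5239 0.059  0.3552] [ 0.74   -0.485  -0.3102] [ 0.0274  0.0058 -0.0104] 0.030085352813002373Traceback (most recent call last):
  File "<stdin>", line 3, in <module>
IndexError: list index out of range
```

```bash
python3 - <<'E'
from h import *
t=cv2.imread('pics/t7.png'); im=snap('scene','s7');print(cams.look_for('tote','scene'))
a=cv2.resize(t[200:310,80:280],(800,440)[0:2],interpolation=3)[:,:400]
b=cv2.resize(im[100:250,160:310],(400,400),interpolation=3)
cv2.imwrite('pics/c7.png',np.hstack([a[:400],b]))
E
```

```text
[{'pixel': [242.1, 176.3], 'p': 0.95}, {'pixel': [356.5, 209.8], 'p': 0.63}]
```

View pics/c7.png

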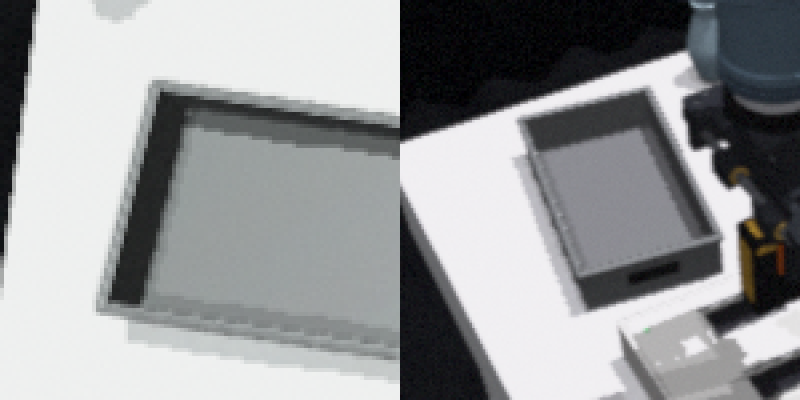

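```bash
python3 - <<'E'
from h import *
print([proj('scene',p) for p in([.5754,.4749,.05],[.4366,.4929,.05],[.4056,.2435,.05],[.5441,.2298,.05])])
plan([((.498,.420,.355),82.8,30),((.498,.420,.215),82.8,30)])
E
```

```text
[array([251.7074, 132.877 ]), array([202.1124, 144.8169]), array([225.8992, 206.4999]), array([279.9856, 190.5674])]
rows 7 dp [0.034, 0.904, -0.01] ang [0.0, -0.002, 0.149]
rows 7 dp [0.105, 0.898, -0.01] ang [0.0, -0.001, 0.149]
  -> [0.4979 0.42   0.355 ] psi 82.8
rows 5 dp [-0.0, 0.0, 0.7] ang [0.0, -0.0, -0.0]
  -> [0.4979 0.42   0.215 ] psi 82.8
```

Call:
play_rows --dp '[[0.005,0.13,0],[0.01,0.26,0],[0.015,0.39,0],[0.02,0.52,0],[0.025,0.65,0],[0.03,0.78,0],[0.034,0.904,0]]' --angular '[[0,0,0.02],[0,0,0.04],[0,0,0.06],[0,0,0.08],[0,0,0.1],[0,0,0.12],[0,0,0.149]]' --gripper '[20,20,20,20,20,20,20]'

```text
clock: 18.02
eef_pos: [0.5101, 0.2408, 0.3504]
ee_rot: [[-0.999, 0.048, -0.002], [0.048, 0.999, -0.001], [0.002, -0.001, -1.0]]
contact_force: [0.6, -0.5, -1.6]
opening: 0.0298
gripper_force: 30.0
```

Call:
play_rows --dp '[[0.015,0.13,0],[0.03,0.26,0],[0.045,0.39,0],[0.06,0.52,0],[0.08,0.65,0],[0.09,0.8,0],[0.105,0.898,0],[0.105,0.898,0]]' --angular '[[0,0,0.02],[0,0,0.04],[0,0,0.06],[0,0,0.08],[0,0,0.1],[0,0,0.12],[0,0,0.149],[0,0,0.149]]' --gripper '[20,20,20,20,20,20,20,20]'

```text
clock: 18.68
eef_pos: [0.4971, 0.4231, 0.3501]
ee_rot: [[-0.992, 0.123, -0.002], [0.123, 0.992, 0.0], [0.002, -0.0, -1.0]]
contact_force: [-0.6, -0.5, -1.8]
opening: 0.0296
gripper_force: 30.0
```

```bash
python3 - <<'E'
from h import *
s=monitor.state();print(s['clock'],s['eef_pos'],s['ee_rot'][:,1],s['contact_force'],s['opening'])
snap('wrist','w8')
w=cams.camera_info('wrist')
t=np.radians(82.8);X=np.array([np.cos(t),np.sin(t)]);Y=np.array([-X[1],X[0]])
for a,b in((-120,-68),(-120,68),(120,-68),(120,68)):
    p=np.array([.4905,.3603])+X*a/1000+Y*b/1000;print(proj('wrist',[*p,.05]))
E
```

```text
18.6833 [0.4971 0.4231 0.3501] [ 0.123   0.9924 -0.0001] [-0.6061 -0.5057 -1.816 ] 0.02964898589458458
[ 68.7925 318.0133]
[ 31.9458 129.0856]
[390.6487 318.9422]
[403.3273 130.1188]
```

View pics/w8.png

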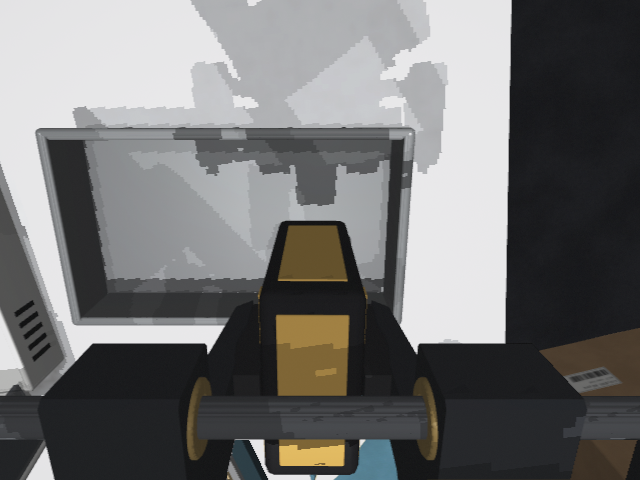

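Call:
play_rows --dp '[[-0.007,0,0.12],[-0.007,0,0.24],[-0.007,0,0.36],[-0.007,0,0.48],[-0.007,0,0.58],[-0.007,0,0.65],[-0.007,0,0.68],[-0.007,0,0.69]]' --angular '[[0,0,0],[0,0,0],[0,0,0],[0,0,0],[0,0,0],[0,0,0],[0,0,0],[0,0,0]]' --gripper '[20,20,20,20,20,20,20,20]'

```text
clock: 19.4
eef_pos: [0.4995, 0.4188, 0.2123]
ee_rot: [[-0.992, 0.126, -0.002], [0.126, 0.992, -0.002], [0.002, -0.002, -1.0]]
contact_force: [-0.5, 0.1, -0.9]
opening: 0.0299
gripper_force: 30.0
```

Call:
play_rows --dp '[[0,0,0.008],[0,0,0.016],[0,0,0.022],[0,0,0.022],[0,0,0.022]]' --angular '[[0,0,0],[0,0,0],[0,0,0],[0,0,0],[0,0,0]]' --gripper '[20,20,20,20,20]'

```text
clock: 19.82
eef_pos: [0.4999, 0.4199, 0.2103]
ee_rot: [[-0.992, 0.125, 0.001], [0.125, 0.992, 0.001], [-0.001, 0.001, -1.0]]
contact_force: [-0.4, 0.6, -1.8]
opening: 0.0295
gripper_force: 30.0
```

Call:
play_rows --dp '[[0,0,0.007],[0,0,0.014],[0,0,0.014],[0,0,0.014]]' --angular '[[0,0,0],[0,0,0],[0,0,0],[0,0,0]]' --gripper '[20,20,20,20]'

```text
clock: 20.15
eef_pos: [0.5, 0.42, 0.2075]
ee_rot: [[-0.992, 0.125, 0.001], [0.125, 0.992, 0.001], [-0.001, 0.001, -1.0]]
contact_force: [-1.9, 0.9, 5.3]
opening: 0.0298
gripper_force: 30.0
```

Call:
play_rows --dp '[[0,0,0],[0,0,0],[0,0,0],[0,0,0],[0,0,-0.1],[0,0,-0.25],[0,0,-0.45],[0,0,-0.6]]' --angular '[[0,0,0],[0,0,0],[0,0,0],[0,0,0],[0,0,0],[0,0,0],[0,0,0],[0,0,0]]' --gripper '[60,60,60,60,60,60,60,60]'

```text
clock: 20.82
eef_pos: [0.4998, 0.4197, 0.3284]
ee_rot: [[-0.992, 0.126, 0.0], [0.126, 0.992, 0.0], [-0.0, 0.0, -1.0]]
contact_force: [1.4, 0.3, 0.2]
opening: 0.06
gripper_force: 0.0
```

```bash
python3 - <<'E'
from h import *
s=monitor.state();print(s['clock'],s['eef_pos'],s['opening'])
snap('wrist','w9');print(cams.look_for('cassette_gold','wrist')[:1],proj('wrist',[.5,.42,.084]))
plan([((.525,-.0258,.34),91.5)])
E
```

```text
20.8167 [0.4998 0.4197 0.3284] 0.05995446764847274
[{'pixel': [311.1, 241.2], 'p': 0.79}] [307.3599 247.1231]
rows 4 dp [-0.132, -0.733, -0.015] ang [0.004, 0.006, -0.097]
rows 4 dp [-0.095, -0.74, -0.013] ang [0.003, 0.006, -0.096]
rows 4 dp [-0.058, -0.743, -0.013] ang [0.004, 0.006, -0.097]
  -> [ 0.5251 -0.0259  0.34  ] psi 91.5
```

Call:
play_rows --dp '[[-0.132,-0.733,-0.02],[-0.132,-0.733,-0.02],[-0.132,-0.733,-0.02],[-0.132,-0.733,-0.02],[-0.132,-0.733,-0.02]]' --angular '[[0,0,-0.097],[0,0,-0.097],[0,0,-0.097],[0,0,-0.097],[0,0,-0.097]]' --gripper '[60,60,60,60,60]'

```text
clock: 21.33
eef_pos: [0.5077, 0.267, 0.3295]
ee_rot: [[-0.997, 0.079, -0.002], [0.079, 0.997, -0.002], [0.002, -0.002, -1.0]]
contact_force: [0.3, 0.3, 0.6]
opening: 0.0598
gripper_force: 0.0
```

Call:
play_rows --dp '[[-0.095,-0.74,-0.02],[-0.095,-0.74,-0.02],[-0.095,-0.74,-0.02],[-0.095,-0.74,-0.02],[-0.095,-0.74,-0.02]]' --angular '[[0,0,-0.097],[0,0,-0.097],[0,0,-0.097],[0,0,-0.097],[0,0,-0.097]]' --gripper '[60,60,60,60,60]'

```text
clock: 21.75
eef_pos: [0.5158, 0.1188, 0.3341]
ee_rot: [[-1.0, 0.028, -0.001], [0.028, 1.0, -0.001], [0.001, -0.001, -1.0]]
contact_force: [0.1, 0.1, 0.9]
opening: 0.0598
gripper_force: 0.0
```

Call:
play_rows --dp '[[-0.058,-0.743,-0.01],[-0.058,-0.743,-0.01],[-0.058,-0.743,-0.01],[-0.058,-0.743,-0.01],[-0.058,-0.743,-0.01],[-0.058,-0.743,-0.01],[-0.058,-0.743,-0.01]]' --angular '[[0,0,-0.097],[0,0,-0.097],[0,0,-0.097],[0,0,-0.097],[0,0,-0.097],[0,0,-0.097],[0,0,-0.097]]' --gripper '[60,60,60,60,60,60,60]'

```text
clock: 22.33
eef_pos: [0.5234, -0.0256, 0.336]
ee_rot: [[-1.0, -0.027, -0.001], [-0.027, 1.0, 0.001], [0.001, 0.001, -1.0]]
contact_force: [-0.4, 0.3, -0.4]
opening: 0.06
gripper_force: 0.0
```

```bash
python3 - <<'E'
from h import *
s=monitor.state();print(s['clock'],s['eef_pos'],s['opening'])
snap('wrist','w10');print(cams.look_for('cassette_silver','wrist')[:1],proj('wrist',[.5252,-.0259,.1]))
plan([((.5252,-.0259,.2205),91.5)])
E
```

```text
22.3333 [ 0.5234 -0.0256  0.336 ] 0.05996954783574121
[{'pixel': [309.8, 252.6], 'p': 0.92}] [310.1403 264.1904]
rows 3 dp [-0.009, -0.004, 0.579] ang [0.001, -0.001, 0.004]
  -> [ 0.5251 -0.0258  0.2205] psi 91.5
```

Call:
play_rows --dp '[[-0.009,-0.002,0.12],[-0.009,-0.002,0.24],[-0.009,-0.002,0.36],[-0.009,-0.002,0.46],[-0.009,-0.002,0.53],[-0.009,-0.002,0.57],[-0.009,-0.002,0.575],[-0.009,-0.002,0.575]]' --angular '[[0,0,0],[0,0,0],[0,0,0],[0,0,0],[0,0,0],[0,0,0],[0,0,0],[0,0,0]]' --gripper '[60,60,60,60,60,60,60,60]'

```text
clock: 23.1
eef_pos: [0.5253, -0.0264, 0.2217]
ee_rot: [[-1.0, -0.028, -0.0], [-0.028, 1.0, 0.0], [0.0, 0.0, -1.0]]
contact_force: [-0.5, 0.0, 0.6]
opening: 0.0599
gripper_force: 0.0
```

Call:
play_rows --dp '[[0,0,0],[0,0,0],[0,0,0],[0,0,0],[0,0,0],[0,0,0],[0,0,0],[0,0,0]]' --angular '[[0,0,0],[0,0,0],[0,0,0],[0,0,0],[0,0,0],[0,0,0],[0,0,0],[0,0,0]]' --gripper '[20,20,20,20,20,20,20,20]' --newtons 30

```text
clock: 23.77
eef_pos: [0.5257, -0.0273, 0.2227]
ee_rot: [[-1.0, -0.026, 0.002], [-0.026, 1.0, -0.0], [-0.002, -0.0, -1.0]]
contact_force: [0.3, 1.7, 5.8]
opening: 0.03
gripper_force: 29.9
```

```bash
python3 - <<'E'
from h import *
s=monitor.state();print(s['clock'],s['eef_pos'],s['contact_force'],s['torque'],s['opening'])
E
```

```text
23.7667 [ 0.5257 -0.0273  0.2227] [0.2664 1.7118 5.8045] [ 0.1043  0.0917 -0.1109] 0.030025619131397268
```

Call:
play_rows --dp '[[0,0,-0.03],[0,0,-0.06],[0,0,-0.1],[0,0,-0.15],[0,0,-0.2],[0,0,-0.25],[0,0,-0.3],[0,0,-0.35]]' --angular '[[0,0,0],[0,0,0],[0,0,0],[0,0,0],[0,0,0],[0,0,0],[0,0,0],[0,0,0]]' --gripper '[20,20,20,20,20,20,20,20]'

```text
clock: 24.43
eef_pos: [0.5252, -0.0272, 0.293]
ee_rot: [[-1.0, -0.027, 0.0], [-0.027, 1.0, -0.0], [-0.0, -0.0, -1.0]]
contact_force: [0.1, 0.4, -1.8]
opening: 0.0296
gripper_force: 29.9
```

Call:
play_rows --dp '[[0,0,-0.08],[0,0,-0.16],[0,0,-0.24],[0,0,-0.3],[0,0,-0.3]]' --angular '[[0,0,0],[0,0,0],[0,0,0],[0,0,0],[0,0,0]]' --gripper '[20,20,20,20,20]'

```text
clock: 24.85
eef_pos: [0.5261, -0.0274, 0.355]
ee_rot: [[-1.0, -0.027, 0.005], [-0.027, 1.0, -0.001], [-0.005, -0.002, -1.0]]
contact_force: [0.5, -0.4, -0.5]
opening: 0.0298
gripper_force: 29.9
```

```bash
python3 - <<'E'
from h import *
s=monitor.state();print(s['clock'],s['eef_pos'],s['contact_force'],s['torque'],s['opening'])
t=snap('top','t11'); im=snap('scene','s11');
for c in('scene','top'):
  for l in('tote','cassette_gold','cassette_silver','cassette_rose'):print(c,l,[(q['pixel'],round(q['p'],2)) for q in cams.look_for(l,c)[:2]])
a=cv2.resize(t[180:340,80:240],(400,400),interpolation=3)
b=cv2.resize(im[100:250,180:330],(400,400),interpolation=3)
cv2.imwrite('pics/c11.png',np.hstack([a[:400],b]))
plan([((.4835,.3045,.355),82.8,30)])
E
```

```text
24.85 [ 0.5261 -0.0274  0.355 ] [ 0.5215 -0.4113 -0.507 ] [ 0.0583 -0.0794 -0.0175] 0.02979836747430432
scene tote [([246.5, 180.1], 0.86), ([411.6, 398.4], 0.71)]
scene cassette_gold [([235.3, 153.0], 0.94)]
scene cassette_silver [([315.8, 228.6], 0.58)]
scene cassette_rose []
top tote [([168.7, 255.0], 0.59)]
top cassette_gold [([141.6, 253.8], 0.86)]
top cassette_silver [([329.1, 245.0], 0.52)]
top cassette_rose []
rows 6 dp [0.082, 0.832, -0.009] ang [0.0, -0.001, 0.145]
rows 6 dp [0.145, 0.823, -0.01] ang [0.0, -0.001, 0.146]
  -> [0.4835 0.3046 0.355 ] psi 82.8
```

View pics/c11.png

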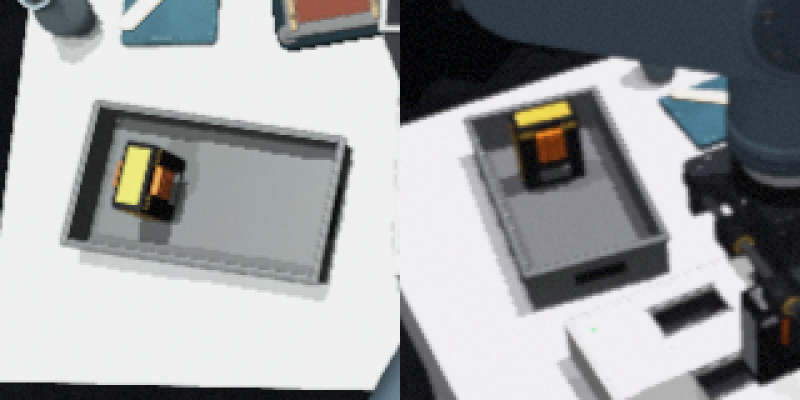

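Call:
play_rows --dp '[[0.013,0.14,0],[0.026,0.28,0],[0.039,0.42,0],[0.052,0.56,0],[0.065,0.7,0],[0.082,0.832,0]]' --angular '[[0,0,0.024],[0,0,0.048],[0,0,0.072],[0,0,0.096],[0,0,0.12],[0,0,0.145]]' --gripper '[20,20,20,20,20,20]'

```text
clock: 25.85
eef_pos: [0.5041, 0.1401, 0.3516]
ee_rot: [[-0.999, 0.05, -0.0], [0.05, 0.999, 0.0], [0.0, 0.0, -1.0]]
contact_force: [0.5, 0.3, -1.6]
opening: 0.0299
gripper_force: 29.9
```

Call:
play_rows --dp '[[0.025,0.14,0],[0.05,0.28,0],[0.075,0.42,0],[0.1,0.56,0],[0.125,0.7,0],[0.135,0.78,0],[0.145,0.823,0],[0.145,0.823,0]]' --angular '[[0,0,0.024],[0,0,0.048],[0,0,0.072],[0,0,0.096],[0,0,0.12],[0,0,0.135],[0,0,0.145],[0,0,0.145]]' --gripper '[20,20,20,20,20,20,20,20]'

```text
clock: 26.52
eef_pos: [0.483, 0.3059, 0.3514]
ee_rot: [[-0.992, 0.123, -0.001], [0.123, 0.992, 0.0], [0.001, 0.0, -1.0]]
contact_force: [0.6, -0.3, -0.6]
opening: 0.0297
gripper_force: 29.9
```

```bash
python3 - <<'E'
from h import *
s=monitor.state();print(s['clock'],s['eef_pos'],s['ee_rot'][:,1],s['contact_force'],s['opening'])
snap('scene','s12')
for l in('tote','cassette_gold','cassette_silver'):print(l,[(q['pixel'],round(q['p'],2)) for q in cams.look_for(l,'scene')[:1]])
print(proj('scene',[.5,.42,.05]))
plan([((.4835,.3045,.212),82.8,25)])
E
```

```text
26.5167 [0.483  0.3059 0.3514] [0.1229 0.9924 0.    ] [ 0.5937 -0.3162 -0.6206] 0.0297035405432829
tote [([245.3, 182.9], 0.74)]
cassette_gold [([231.3, 160.8], 0.59)]
cassette_silver [([232.2, 146.4], 0.78)]
[234.0998 152.688 ]
rows 6 dp [0.002, 0.005, 0.698] ang [-0.001, -0.0, -0.001]
  -> [0.4836 0.3045 0.212 ] psi 82.8
```

Call:
play_rows --dp '[[0,0,0.12],[0,0,0.24],[0,0,0.36],[0,0,0.48],[0,0,0.58],[0,0,0.65],[0,0,0.68],[0,0,0.695]]' --angular '[[0,0,0],[0,0,0],[0,0,0],[0,0,0],[0,0,0],[0,0,0],[0,0,0],[0,0,0]]' --gripper '[20,20,20,20,20,20,20,20]'

```text
clock: 27.38
eef_pos: [0.4836, 0.3035, 0.2117]
ee_rot: [[-0.992, 0.126, -0.002], [0.126, 0.992, -0.001], [0.002, -0.001, -1.0]]
contact_force: [0.2, -0.7, -1.6]
opening: 0.0298
gripper_force: 29.9
```

Call:
play_rows --dp '[[0,0,0.008],[0,0,0.016],[0,0,0.022],[0,0,0.022],[0,0,0.022]]' --angular '[[0,0,0],[0,0,0],[0,0,0],[0,0,0],[0,0,0]]' --gripper '[20,20,20,20,20]'

```text
clock: 27.8
eef_pos: [0.4838, 0.3047, 0.209]
ee_rot: [[-0.992, 0.125, 0.001], [0.125, 0.992, 0.0], [-0.001, 0.001, -1.0]]
contact_force: [0.1, -0.3, 0.2]
opening: 0.03
gripper_force: 29.9
```

Lower another 2 mm, then release and rise.

Call:
play_rows --dp '[[0,0,0.007],[0,0,0.012],[0,0,0.012],[0,0,0.012]]' --angular '[[0,0,0],[0,0,0],[0,0,0],[0,0,0]]' --gripper '[20,20,20,20]'

```text
clock: 28.13
eef_pos: [0.4838, 0.3048, 0.2066]
ee_rot: [[-0.992, 0.125, 0.001], [0.125, 0.992, 0.0], [-0.001, 0.0, -1.0]]
contact_force: [-1.5, 0.2, 5.4]
opening: 0.0296
gripper_force: 30.0
```

Call:
play_rows --dp '[[0,0,0],[0,0,0],[0,0,0],[0,0,0],[0,0,-0.1],[0,0,-0.25],[0,0,-0.45],[0,0,-0.6]]' --angular '[[0,0,0],[0,0,0],[0,0,0],[0,0,0],[0,0,0],[0,0,0],[0,0,0],[0,0,0]]' --gripper '[60,60,60,60,60,60,60,60]'

```text
clock: 28.8
eef_pos: [0.4836, 0.3045, 0.3277]
ee_rot: [[-0.992, 0.125, 0.0], [0.125, 0.992, -0.0], [-0.0, -0.0, -1.0]]
contact_force: [0.5, -0.0, 0.1]
opening: 0.0604
gripper_force: 0.0
```

Call:
play_rows --dp '[[0,0,-0.2],[0,0,-0.4],[0,0,-0.45],[0,0,-0.45]]' --angular '[[0,0,0],[0,0,0],[0,0,0],[0,0,0]]' --gripper '[60,60,60,60]'

```text
clock: 29.13
eef_pos: [0.4844, 0.3049, 0.4201]
ee_rot: [[-0.992, 0.125, 0.007], [0.125, 0.992, 0.003], [-0.007, 0.004, -1.0]]
contact_force: [-0.1, -0.3, -1.1]
opening: 0.0601
gripper_force: 0.0
```

```bash
python3 - <<'E'
from h import *
s=monitor.state();print(s['clock'],s['eef_pos'],s['opening'])
plan([((.6485,.0615,.43),91.5)])
E
```

```text
29.1333 [0.4844 0.3049 0.4201] 0.06013509512647141
rows 4 dp [-0.483, -0.552, -0.023] ang [0.003, 0.007, -0.145]
rows 4 dp [-0.44, -0.588, -0.024] ang [0.003, 0.007, -0.144]
  -> [0.6485 0.0614 0.4299] psi 91.5
```

Call:
play_rows --dp '[[-0.483,-0.552,-0.02],[-0.483,-0.552,-0.02],[-0.483,-0.552,-0.02],[-0.483,-0.552,-0.02],[-0.483,-0.552,-0.02]]' --angular '[[0,0,-0.145],[0,0,-0.145],[0,0,-0.145],[0,0,-0.145],[0,0,-0.145]]' --gripper '[60,60,60,60,60]'

```text
clock: 29.55
eef_pos: [0.5674, 0.179, 0.417]
ee_rot: [[-0.999, 0.054, -0.003], [0.054, 0.999, -0.002], [0.003, -0.002, -1.0]]
contact_force: [-0.3, -0.1, -0.7]
opening: 0.0598
gripper_force: 0.0
```

Call:
play_rows --dp '[[-0.44,-0.588,-0.02],[-0.44,-0.588,-0.02],[-0.44,-0.588,-0.02],[-0.44,-0.588,-0.02],[-0.44,-0.588,-0.02],[-0.44,-0.588,-0.02],[-0.44,-0.588,-0.02]]' --angular '[[0,0,-0.145],[0,0,-0.145],[0,0,-0.145],[0,0,-0.145],[0,0,-0.145],[0,0,-0.145],[0,0,-0.145]]' --gripper '[60,60,60,60,60,60,60]'

```text
clock: 30.13
eef_pos: [0.6469, 0.0623, 0.422]
ee_rot: [[-1.0, -0.027, -0.003], [-0.027, 1.0, 0.001], [0.003, 0.001, -1.0]]
contact_force: [0.1, 0.1, -0.3]
opening: 0.06
gripper_force: 0.0
```

```bash
python3 - <<'E'
from h import *
s=monitor.state();print(s['clock'],s['eef_pos'],s['ee_rot'][:,1],s['opening'])
im=snap('wrist','w13');print(cams.look_for('cover_tab','wrist'),proj('wrist',[.6495,.0615,.2]))
t=snap('top','t13'); sc=snap('scene','s13')
a=cv2.resize(t[180:340,80:240],(400,400),interpolation=3); c=cv2.resize(sc[100:250,180:330],(400,400),interpolation=3)
cv2.imwrite('pics/c13.png',np.hstack([a,c]))
plan([((.6485,.0615,.346),91.5)])
E
```

```text
30.1333 [0.6469 0.0623 0.422 ] [-0.0271  0.9996  0.001 ] 0.06004596428806692
[{'pixel': [308.8, 228.3], 'p': 0.81}] [308.8888 274.8706]
rows 2 dp [-0.007, -0.006, 0.389] ang [0.0, -0.001, 0.004]
  -> [0.6485 0.0616 0.346 ] psi 91.5
```

View pics/c13.png

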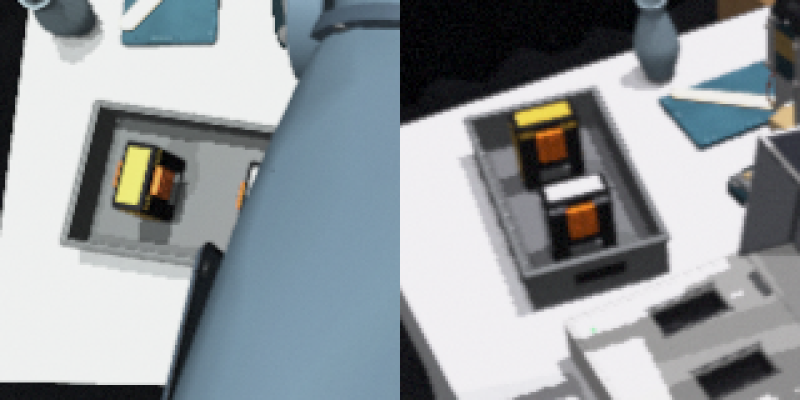

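View pics/w13.png

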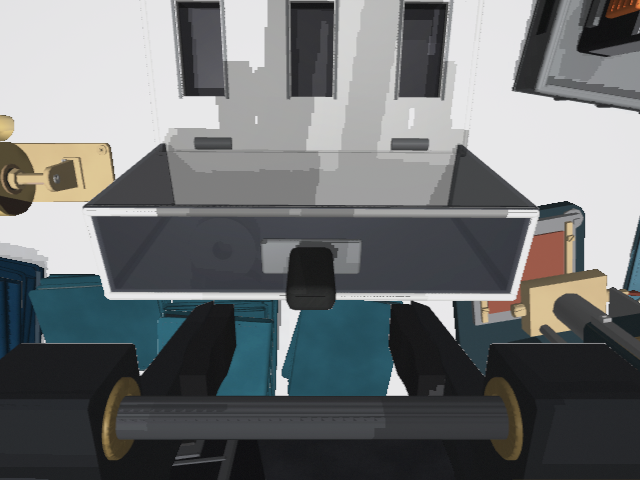

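Call:
play_rows --dp '[[-0.007,-0.004,0.1],[-0.007,-0.004,0.2],[-0.007,-0.004,0.3],[-0.007,-0.004,0.36],[-0.007,-0.004,0.38],[-0.007,-0.004,0.38]]' --angular '[[0,0,0],[0,0,0],[0,0,0],[0,0,0],[0,0,0],[0,0,0]]' --gripper '[60,60,60,60,60,60]'

```text
clock: 30.83
eef_pos: [0.6487, 0.0609, 0.3469]
ee_rot: [[-1.0, -0.027, -0.002], [-0.027, 1.0, 0.0], [0.002, 0.0, -1.0]]
contact_force: [-0.7, -0.1, 0.7]
opening: 0.0601
gripper_force: 0.0
```

Call:
play_rows --dp '[[0,0,0],[0,0,0],[0,0,0],[0,0,0],[0,0,0],[0,0,0],[0,0,0]]' --angular '[[0,0,0],[0,0,0],[0,0,0],[0,0,0],[0,0,0],[0,0,0],[0,0,0]]' --gripper '[10,10,10,10,10,10,10]' --newtons 25

```text
clock: 31.42
eef_pos: [0.6492, 0.0615, 0.3486]
ee_rot: [[-1.0, -0.027, 0.001], [-0.027, 1.0, 0.003], [-0.001, 0.002, -1.0]]
contact_force: [0.7, 6.0, 1.4]
opening: 0.024
gripper_force: 25.0
```

Call:
play_rows --dp '[[0.056,0,-0.019],[0.112,0,-0.034],[0.17,0,-0.045],[0.228,0,-0.052],[0.287,0,-0.054],[0.346,0,-0.052],[0.404,0,-0.046],[0.462,0,-0.036]]' --angular '[[0,0,0],[0,0,0],[0,0,0],[0,0,0],[0,0,0],[0,0,0],[0,0,0],[0,0,0]]' --gripper '[10,10,10,10,10,10,10,10]'

```text
clock: 32.08
eef_pos: [0.5571, 0.0593, 0.3562]
ee_rot: [[-1.0, -0.027, 0.005], [-0.027, 1.0, 0.003], [-0.005, 0.003, -1.0]]
contact_force: [5.1, 7.7, -2.2]
opening: 0.0235
gripper_force: 25.0
```

Call:
play_rows --dp '[[0.057,0,0.015],[0.112,0,0.034],[0.166,0,0.056],[0.219,0,0.083],[0.269,0,0.113],[0.317,0,0.147],[0.362,0,0.184],[0.405,0,0.225]]' --angular '[[0,0,0],[0,0,0],[0,0,0],[0,0,0],[0,0,0],[0,0,0],[0,0,0],[0,0,0]]' --gripper '[10,10,10,10,10,10,10,10]'

```text
clock: 32.75
eef_pos: [0.4761, 0.0573, 0.3112]
ee_rot: [[-1.0, -0.026, 0.004], [-0.026, 1.0, 0.004], [-0.005, 0.004, -1.0]]
contact_force: [3.5, 10.5, 1.5]
opening: 0.024
gripper_force: 25.0
```

Call:
play_rows --dp '[[0.039,0,0.043],[0.076,0,0.09],[0.108,0,0.139],[0.137,0,0.19],[0.162,0,0.243],[0.184,0,0.298],[0.201,0,0.35],[0.212,0,0.395]]' --angular '[[0,0,0],[0,0,0],[0,0,0],[0,0,0],[0,0,0],[0,0,0],[0,0,0],[0,0,0]]' --gripper '[10,10,10,10,10,10,10,10]'

```text
clock: 33.42
eef_pos: [0.434, 0.0562, 0.2315]
ee_rot: [[-1.0, -0.025, 0.004], [-0.025, 1.0, 0.004], [-0.004, 0.004, -1.0]]
contact_force: [2.9, 14.2, 16.8]
opening: 0.0237
gripper_force: 25.0
```

Call:
play_rows --dp '[[0.001,0,0.01],[0.002,0,0.02],[0.002,0,0.02]]' --angular '[[0,0,0],[0,0,0],[0,0,0]]' --gripper '[10,10,10]'

```text
clock: 33.67
eef_pos: [0.4343, 0.0563, 0.23]
ee_rot: [[-1.0, -0.026, 0.003], [-0.026, 1.0, 0.004], [-0.003, 0.004, -1.0]]
contact_force: [-7.5, 14.9, 28.0]
opening: 0.0236
gripper_force: 25.0
```

Call:
play_rows --dp '[[0,0,0],[0,0,0],[0,0,0],[0,0,0],[0,0,-0.15],[0,0,-0.35],[0,0,-0.55],[0,0,-0.75]]' --angular '[[0,0,0],[0,0,0],[0,0,0],[0,0,0],[0,0,0],[0,0,0],[0,0,0],[0,0,0]]' --gripper '[60,60,60,60,60,60,60,60]'

```text
clock: 34.33
eef_pos: [0.4325, 0.0545, 0.3783]
ee_rot: [[-1.0, -0.026, -0.002], [-0.026, 1.0, 0.0], [0.002, 0.0, -1.0]]
contact_force: [1.5, -0.2, 0.9]
opening: 0.06
gripper_force: 0.0
```

Call:
play_rows --dp '[[0,0,0],[0,0,0],[0,0,0]]' --angular '[[0,0,0],[0,0,0],[0,0,0]]' --gripper '[60,60,60]'

```text
clock: 34.58
eef_pos: [0.4327, 0.0545, 0.3764]
ee_rot: [[-1.0, -0.026, -0.001], [-0.026, 1.0, 0.0], [0.001, 0.0, -1.0]]
contact_force: [-0.4, 0.4, -0.2]
opening: 0.0605
gripper_force: 0.0
```

```bash
python3 - <<'E'
from h import *
s=monitor.state();print(s['clock'],s['eef_pos'],s['opening'])
im=snap('wrist','w14');sc=snap('scene','s14');s0=cv2.imread('pics/scene0.png')
f=lambda i:cv2.resize(i[170:320,235:375],(400,428),interpolation=3)
cv2.imwrite('pics/c14.png',np.hstack([f(s0),f(sc)]))
for P in([-78,0,87],[-55,122,110],[-55,-122,110],[-100,0,87]):
    P=np.array(P)/1000;c,s_=np.cos(.026),np.sin(.026)
    W=[.511+c*P[0]-s_*P[1],.0588+s_*P[0]+c*P[1],P[2]];print(P,proj('wrist',W))
g=cv2.cvtColor(im,6)
for col in(150,200,250,400,450):print(col,[r for r in range(180,330) if abs(int(g[r+1,col])-int(g[r-1,col]))>60])
E
```

```text
34.5833 [0.4327 0.0545 0.3764] 0.060512415106145544
[-0.078  0.     0.087] [314.8257 236.3483]
[-0.055  0.122  0.11 ] [507.2961 281.5041]
[-0.055 -0.122  0.11 ] [122.5677 281.5503]
[-0.1    0.     0.087] [314.9066 204.1017]
150 [199, 200, 203, 204, 254, 255, 276, 277, 278, 279, 285, 286, 287]
200 [191, 196, 203, 204, 211, 212, 217, 218, 230, 231, 239, 240, 244, 245, 252, 253, 277, 278, 279, 286, 287]
250 [195, 196, 198, 203, 204, 211, 212, 224, 231, 232, 244, 245, 253, 277, 278, 279, 286, 287]
400 [192, 203, 204, 229, 230, 253, 254, 278, 279, 286, 287, 303]
450 [192, 193, 203, 204, 205, 229, 230, 254, 277, 278, 279, 280, 286, 287, 288]
```

View pics/c14.png

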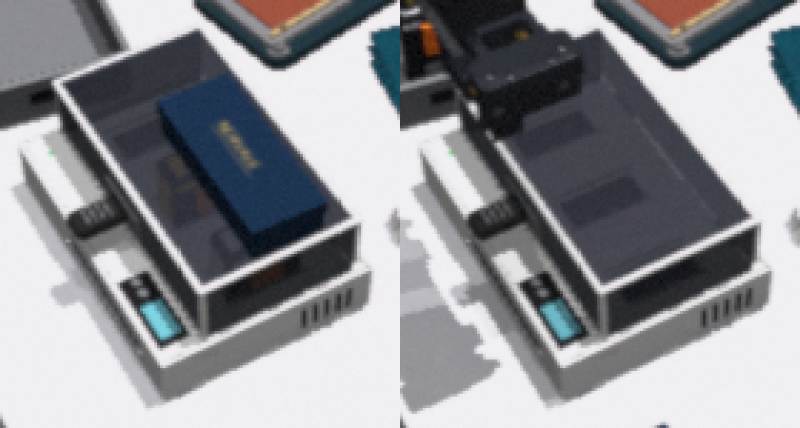

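```bash
python3 - <<'E'
from h import *
a=cv2.cvtColor(cv2.imread('pics/scene0.png'),6).astype(np.float32);b=cv2.cvtColor(cv2.imread('pics/s14.png'),6).astype(np.float32)
for n,(r0,r1,c0,c1) in dict(corner=(262,280,296,318),tab=(236,256,258,276),base=(282,312,280,330),stamp=(370,420,395,430)).items():
    M=np.eye(2,3,dtype=np.float32)
    try: cc,M=cv2.findTransformECC(a[r0:r1,c0:c1],b[r0:r1,c0:c1],M,cv2.MOTION_TRANSLATION,(3,100,1e-4)); print(n,cc,M[:,2])
    except Exception as e: print(n,'fail')
A=np.array([.4575,-.063,.11]);print(proj('scene',A),proj('scene',A+[.0,0,.003]))
snap('top','t14')
for l in('tote','gift_box','letter_stamp','cassette_gold','cassette_silver'):
  for c in('scene','top'):print(l,c,[(q['pixel'],round(q['p'],2)) for q in cams.look_for(l,c)[:1]])
E
```

```text
corner 0.9980165346154595 [ 0.062  -0.0077]
tab 0.9902427773573359 [-0.0843 -0.1187]
base 0.9795446087399448 [-0.1563  0.0538]
stamp 0.9999824488988309 [0.0073 0.0007]
[302.6223 272.2489] [302.5771 271.3517]
tote scene [([222.2, 181.1], 0.87)]
tote top [([163.9, 252.7], 0.73)]
gift_box scene [([334.2, 357.9], 0.95)]
gift_box top [([407.4, 286.0], 0.83)]
letter_stamp scene [([412.0, 396.7], 0.71)]
letter_stamp top [([466.2, 251.6], 0.7)]
cassette_gold scene []
cassette_gold top [([141.1, 252.2], 0.88)]
cassette_silver scene [([240.7, 189.4], 0.6)]
cassette_silver top [([187.2, 259.1], 0.81)]
```

```bash
python3 - <<'E'
import cv2
a=cv2.imread('pics/t14.png');cv2.imwrite('pics/t14c.png',cv2.resize(a[150:350,90:490],(800,400),interpolation=3))
E
```

```text
(no output)
```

View pics/t14c.png

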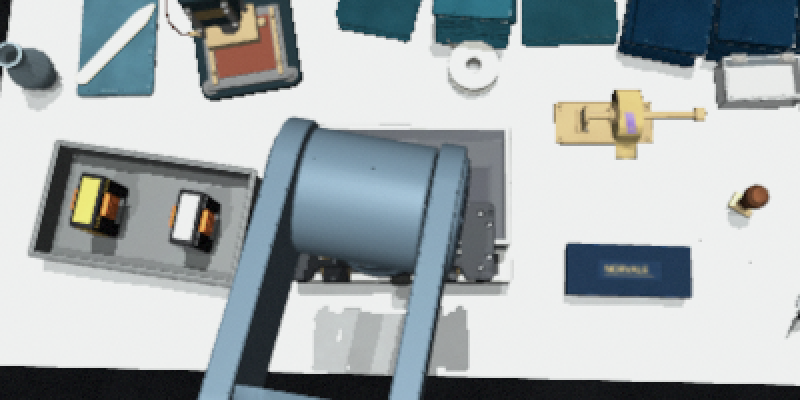

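The top view shows both cassettes standing in the tote (crop pixels 100,205 and 195,220). The box lies flat on the table (628,270), the stamp is still standing (748,200), and the cover is shut.

```bash
python3 -c "
from station import workorder
print(workorder.sign_off())"
```

```text
the job is handed in; nothing more can be done
None
```

I handed the job in: the gift box lies flat on the table, both cassettes present (gold and silver) are in the tote, the cover is fully shut, and the stamp was left standing where it was.

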